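# Clamp the silencer onto the bench blower

### The job

Fit the steel silencer canister to the workshop blower: slide it along its rail until its flange meets the blower's flange face to face, then swing the hinged upper half of the clamp ring over the two flanges, then push the latch hook fully home over the ring's cross bar so that the ring is held shut. Be gentle: feel for the stops, never press the flanges together or force the ring down on them with more than about 25 N, and leave the other things on the bench and the stand as they are.

Things in the scene. Friction and masses are not known exactly. Their poses are not given: they have to be found in the camera images.
- stand: Blower stand fixed to the bench: grey base plate, x -110 to +170, y -200 to +170 mm, 12 mm thick. Origin on the bench under the blower flange's face. x points away from the robot (yaw 0), y along the pipe axis to the blower, z up. Blower drum: 120 mm diameter, top 145 mm high, y +55 to +130. V-rail for the canister: y -195 to -60. Ring hinge on the +x side, latch on the -x (robot) side.
- seat (a point): Centre of the face of the blower's fixed steel flange (84 mm diameter, 8 mm thick), on the pipe axis 85 mm above the bench; axes as the stand; the face looks to the stand's -y. Ring and latch lie around y = 0.
- canister: Loose silencer canister, 0.5 to 1 kg, steel: closed cylinder 60 mm diameter, 120 mm long, lying level in the V-rail; 2 to 12 N slide it. Origin on its axis 12 mm to +y (blower side) of its front face. Its flange (84 mm diameter, 8 mm thick) sits on a stiff telescopic neck: the flange's face is 0 to 30 mm to +y of the origin, set differently each time and not measured: feel for it. It may roll.
- can_end (a point): Centre of the canister's flat closed far end (60 mm disc), 132 mm to -y of the canister's origin; push here along +y of the stand, at the height of the axis (85 mm above the bench), until the flanges meet (a rigid stop; a knock counts as force, so go at 20 mm/s or less): 9 to 46 mm from the start. The neck does not give below 80 N.
- ring (a joint): Clamp ring's upper half, rad: 0 shut, grows as the free end lifts up and back from the robot, to 1.6; starts 0.95 to 1.45; stiff hinge (0.1 N m). 104 mm outer diameter, 28 mm wide. Inner wedge cheeks draw a flange gap up to 2.5 mm together, but ride up or jam on a larger one. Lowered, it rests on a springy pad at 0.03 to 0.045; the last 6 mm at the lug take up to 9 N and spring back unless latched.
- ring_hinge (a point): A point on the ring's hinge axis (along the stand's y): 55 mm in +x of the seat, at the same height, midway across the ring.
- ring_handle (a point): Middle of the ring's handle, a flat steel tab standing radially on the ring: 34 mm wide along the stand's y, 10 mm thick, 40 mm long; this point is 18 mm from its outer edge, 118 mm from the hinge axis. Shut: 52 mm in -x of and 52 mm above the seat, slanting 45 degrees up to the robot. Pinch its side faces (across y) from above; it can turn between the pads.
- latch (a joint): Latch hook, rad: 0 home (upright, nose over the ring's cross bar, at a rigid stop), grows as its top leans towards the robot, to 0.7; starts 0.40 to 0.58, stays where left. With the ring on its pad, from about 0.3 the nose wedges the cross bar (12 mm diameter, 79 mm in -x of the seat) down: 3 to 15 N at the tip. Home, it stays. If it goes home before the ring is down, the ring cannot close.
- latch_pivot (a point): A point on the latch's pivot axis (along the stand's y): 72 mm in -x of the seat and 40 mm below it (45 mm above the bench).
- latch_tip (a point): Middle of the upper edge of the latch's handle, a flat steel tab 26 mm wide along the stand's y, 8 mm thick, 70 mm long. 128 mm from the pivot axis; with the latch home 16 mm in -x of the pivot and 127 mm above it. Push the outer face (4 mm in -x of this point) near this edge, up and over along its arc to the stand's +x.
- spanner: Bystander: open spanner, 150 mm, lying on the stand's base plate beyond the ring.
- gasket: Bystander: spare black rubber ring, 64 mm, 5 mm thick, on the stand's base plate beyond the rail.
- jar: Bystander: amber glass jar with a steel lid, 66 mm diameter, 85 mm tall.
- tin: Bystander: open tin cup, 72 mm diameter, 75 mm tall.
- block: Bystander: wooden block 70 x 60 x 45 mm.
- hammer: Bystander: hammer, 240 mm, lying on the bench.
- driver: Bystander: screwdriver lying on the bench.
Mind the look-alikes: they are no part of the job. Leave any turquoise look-alike of the canister alone.

How it is judged:
On the way, in this order (a step that is already met when the one before it is completed fails the run):
1. the canister's flange meets the blower's flange (gap under 2.5 mm) while the ring is still open (y of collar_c0 in the frame of seat above -0.0065 m and horizontal distance between collar_c0 and seat below 0.008 m and distance between collar_c0 and seat below 0.009 m and value of joint ring above 0.6 rad), for 0.2 s.
2. the ring's upper half is swung down over both flanges (below 0.08 rad) while the latch is still open (y of collar_c0 in the frame of seat above -0.0065 m and horizontal distance between collar_c0 and seat below 0.008 m and distance between collar_c0 and seat below 0.009 m and value of joint ring below 0.08 rad and value of joint latch above 0.3 rad), for 0.2 s.
At the end, for the whole second after the job is handed in: The canister's flange is against the blower's flange (gap under 2.5 mm, centred within 6 mm) and at rest, the ring is shut (below 0.022 rad) and the latch is home over its cross bar (below 0.04 rad) (y of collar_c0 in the frame of seat above -0.0065 m and horizontal distance between collar_c0 and seat below 0.008 m and distance between collar_c0 and seat below 0.009 m and value of joint ring below 0.022 rad and value of joint latch below 0.04 rad and linear speed of canister below 0.01 m/s); the robot touches nothing.
It fails at once if the canister's flange is rammed against the blower's flange with more than 60 N (contact force between canister and stand_c1 above 60 N).
It fails at once if the ring is forced down on the canister with more than 60 N (contact force between ring and canister above 60 N).
It fails at once if a bystander is shifted by more than 20 mm (distance of any of spanner, gasket, jar, tin, block, hammer, driver from where it was at the start of the episode above 0.02 m).
It also fails if it takes over 72 s, if anything falls off the work surface, if the arm or the gripper's body presses on something with over 40 N, if the wrist force passes 120 N, or if a joint passes its speed limit or range.

### The arm

A 6-joint arm with a two-finger parallel gripper is mounted at the origin on the work surface. World frame = base frame: x ahead of the robot, y to its left, z up, the work surface at z = 0. Lengths are in m, angles in rad, forces in N, time in s.
With the tool pointing down it reaches from about 0.25 to 0.85 m from the base axis. Payload 12.5 kg.
Tool frame: the origin (TCP) lies midway between the tips of the shut fingers; the grasp point (between the pads) lies 19 mm behind it (robot.tcp_to_grasp is the distance from the TCP to the grasp point, in m); z points along the fingers, y is the direction in which the jaws open and shut (so a half turn about z gives the same grasp; the last joint's range is limited). The gripper opens to 93 mm and grips with 3 to 60 N. Pads are 15 mm wide; open, the fingers measure 128 mm over their backs; the gripper's body (75 mm by 188 mm) begins 65 mm behind the grasp point.
Start: joints at [1.253, 0.351, 1.652, -0, 1.139, -0.085], TCP at [0.127, 0.535, 0.219] pointing down, gripper open.
Joint ranges: [-2.75, 2.75], [-0.79, 2.1], [0.01, 2.65], [-1.57, 4.71], [0.07, 3.14], [-2.87, 2.87]. Speed limits (rad/s): [2.22, 2.22, 2.79, 3.14, 3.14, 3.14].

### API

Orientations are given as [roll, pitch, yaw] about the fixed x, y, z axes, in that order (R = Rz(yaw) Ry(pitch) Rx(roll)).
In Python, from station import status, imaging, workorder, robot gives the robot as it stands. The module is installed in compiled form; this text tells all that it offers.
- The arm moves only by the shell command python3 -m pendant 'ROWS' [FORCE]. ROWS is JSON, a list of rows, each an object of numbers: "x", "y", "z": the shift along the tool's x, y, z in cm; "rx", "ry", "rz": the turn, a rotation vector about the tool's x, y, z in degrees; "claw": the finger opening in cm, from 0 to 9.3. A call has 1 to 10 rows; each row shifts and turns the pose as measured when the row begins, along the tool's axes as they then stand; what a row does not reach is not made up. A row lasts 1/10 s, in which the tool goes at most 50 mm and 8.59 degrees, less where a joint would pass 70% of its speed; a pose out of reach is approached as far as the arm can. A call with a gripper value outside its range is refused whole. The fingers move at their own pace and stop on an object; FORCE is the grip in N (left out, the last holds). Time passes only in rows, so rows that do not move let the fingers close. It gives the time, the measured TCP pose, the force and the opening at its end, in the units of the state.
- status.read_state(): the state, without advancing time (a new reading comes with each control period).
- imaging.get_image(name): name is "scene" or "top"; returns a dict with "frame" (420x560x3 uint8, red, green, blue), "camera_matrix" (3x3 intrinsics, pixels), "R" (3x3) and "t" (3): a world point X has camera coordinates R X + t. Camera axes: x right, y down, z forward; pixel columns grow to the right and rows downward; lengths in m; the calibration is good to about 2 mm. A picture is of the moment at which its call begins. There is no depth.
- workorder.job_done(): hands the job in, once; it reports no verdict.
The state is a dict: "t": time; "qpos": joint angles; "joint_velocities": joint speeds; "joint_torque": joint torques, N m; "tool_pos": TCP position; "tool_rot": TCP orientation; "wrist_force": force on the tool from outside, world axes, zero at the start; "torque": the same for the moment, N m; "grip_width": finger opening in m.
Only numpy, scipy, OpenCV 4.12 (cv2) and the standard library are available. Lean on these libraries where they do the work, as an engineer would, in place of code of your own. Each camera call takes 0.05 s, during which the arm holds its last target. There are 200 camera calls.

## Working session

There is one attempt and no reset: what is moved stays moved. The work goes in short steps, Python scripts to look and compute and a shell command to move; the robot and the scene stay as the last step left them, time stands still between calls to the robot, and variables do not carry over. Pictures are saved under pics/ and viewed, on a budget of 10 in all, crops included, one or two more only if the job needs it, and the job is handed in when it is done.

```bash
mkdir -p pics
python3 - <<'E'
from station import status, imaging, robot
import cv2, numpy as np
print(status.read_state())
for n in("scene","top"):
    d=imaging.get_image(n); cv2.imwrite(f"pics/{n}0.png",d["frame"][:,:,::-1]); print(n,d["camera_matrix"].tolist(),d["R"].tolist(),d["t"].tolist())
E
```

```text
{'t': 0.0, 'qpos': array([ 1.25338232e+00,  3.51222382e-01,  1.65244213e+00,  3.38088362e-07,
        1.13908594e+00, -8.45888003e-02]), 'joint_velocities': array([-7.25170088e-04,  9.23747896e-04, -2.89789480e-04, -3.35224063e-05,
       -5.97757623e-05,  1.45479548e-04]), 'joint_torque': array([-1.59138650e-03, -4.97315276e+01, -2.85257345e+01,  6.98035397e-02,
        2.57068395e-02, -1.04749574e-04]), 'tool_pos': array([0.12675951, 0.53483383, 0.21810216]), 'tool_rot': array([-3.14043902e+00, -9.81261013e-05,  2.90876725e+00]), 'wrist_force': array([-0.14785043,  0.26418376,  0.85437017]), 'torque': array([0.02657325, 0.00754949, 0.01038128]), 'grip_width': 0.09315654240029941}
scene [[436.596947378826, 0.0, 274.2701162722336], [0.0, 436.596947378826, 211.16005649777244], [0.0, 0.0, 1.0]] [[-0.018565567377539973, 0.9996472014550732, 0.0189945342398894], [0.6624246529061159, 0.026528071795063574, -0.7486586943521383], [-0.7488984570221535, -0.0013168256818036498, -0.6626834591567542]] [0.0032759248481380996, -0.25911898290737584, 1.596715653082153]
top [[421.04795473660886, 0.0, 274.7649301730708], [0.0, 421.04795473660886, 211.54997140912752], [0.0, 0.0, 1.0]] [[0.004060392956722625, -0.9997959968593227, -0.019785799784444624], [-0.986252925513062, -0.0007352968074867619, -0.16524111551163972], [0.16519285736969128, 0.02018474678260865, -0.9860547124127337]] [0.029914285553701472, 0.5352771986946857, 1.3078790091893722]
```

View pics/scene0.png

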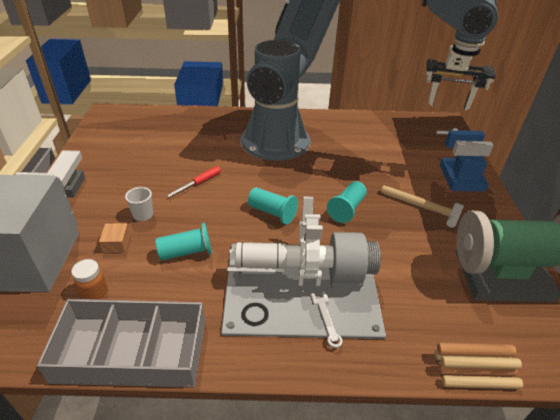

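View pics/top0.png

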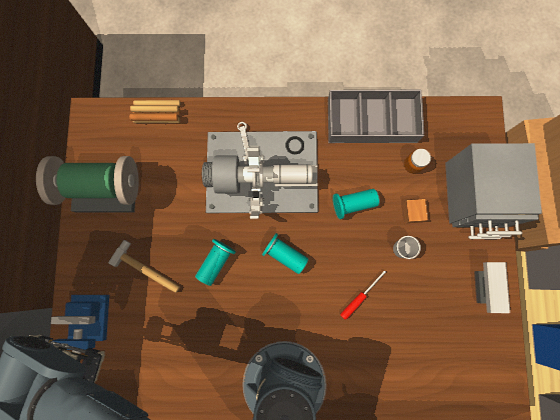

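Candidates for the canister: the steel cylinder in the rail at scene (260,255) / top (293,174), and the turquoise look-alikes at scene (272,205), (347,202), (183,245). I choose the steel one, and check it in a close crop.

Run:
```python
import cv2, numpy as np
a=cv2.imread("pics/scene0.png")[190:350,215:395]; b=cv2.imread("pics/top0.png")[115:225,195:330]
a=cv2.resize(a,None,fx=2.2,fy=2.2,interpolation=cv2.INTER_CUBIC)
b=cv2.resize(b,None,fx=2.9,fy=2.9,interpolation=cv2.INTER_CUBIC)
print(a.shape,b.shape)
c=np.zeros((max(a.shape[0],b.shape[0]),a.shape[1]+b.shape[1],3),np.uint8);c[:a.shape[0],:a.shape[1]]=a;c[:b.shape[0],a.shape[1]:]=b
cv2.imwrite("pics/crop1.png",c)
```

```text
(352, 396, 3) (319, 392, 3)
```

View pics/crop1.png

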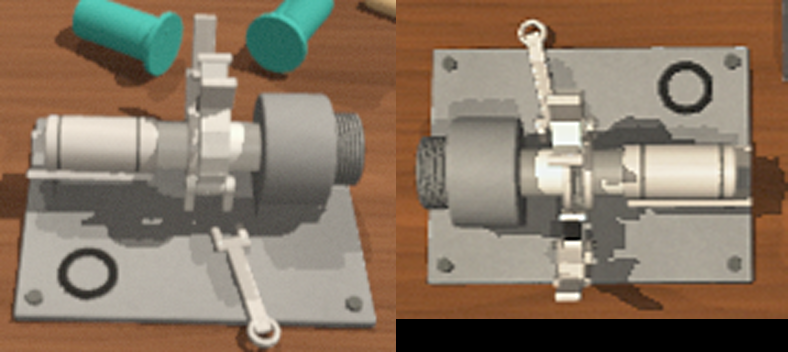

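```bash
cat > h.py <<'E'
import numpy as np, cv2
from scipy.optimize import least_squares
C={"scene":(np.array([[436.597,0,274.27],[0,436.597,211.16],[0,0,1]]),np.array([[-0.018565567377539973, 0.9996472014550732, 0.0189945342398894], [0.6624246529061159, 0.026528071795063574, -0.7486586943521383], [-0.7488984570221535, -0.0013168256818036498, -0.6626834591567542]]),np.array([0.0032759248481380996, -0.25911898290737584, 1.596715653082153])),
"top":(np.array([[421.048,0,274.765],[0,421.048,211.55],[0,0,1]]),np.array([[0.004060392956722625, -0.9997959968593227, -0.019785799784444624], [-0.986252925513062, -0.0007352968074867619, -0.16524111551163972], [0.16519285736969128, 0.02018474678260865, -0.9860547124127337]]),np.array([0.029914285553701472, 0.5352771986946857, 1.3078790091893722]))}
def proj(n,X):
    K,R,t=C[n]; c=(K@(R@np.asarray(X).T+t[:,None])).T; return c[:,:2]/c[:,2:]
def stand(p,X):
    X=np.atleast_2d(X); c,s=np.cos(p[2]),np.sin(p[2]); return np.c_[p[0]+c*X[:,0]-s*X[:,1],p[1]+s*X[:,0]+c*X[:,1],X[:,2]]
E
python3 - <<'E'
from h import *
T=np.array([[.17,.17,.012],[.17,-.2,.012],[-.11,-.2,.012],[-.11,.17,.012]]);t=np.array([[207.8,131.9],[316.4,131.6],[317.4,212.6],[206,212.2]])
S=np.array([[.17,-.2,.012],[.17,.17,.012]]);s=np.array([[221.8,334.1],[385.9,337.7]])
for w in (0,1):
    f=lambda p:np.r_[(proj("top",stand(p,T))-t).ravel(),w*(proj("scene",stand(p,S))-s).ravel()]
    r=least_squares(f,[.55,0,0]);print(w,r.x,r.fun.round(1))
p=r.x
def ct(n,q): # to crop px
    return ((q-[215,190])*2.2 if n=="scene" else (q-[195,115])*2.9+[396,0]).round(0).tolist()
for th in (.95,1.1,1.25,1.4):
    v=np.array([-.107,.052]); a=-th*-1
    a=-th; # lift: rotate about y so that free end goes up
    x=v[0]*np.cos(a)-v[1]*np.sin(a); z=v[0]*np.sin(a)+v[1]*np.cos(a)
    X=stand(p,[[.055+x*k,0,.085+z*k] for k in (1,1.15)]); print(th,X[0],[ct(n,proj(n,X)) for n in C])
for th in (.4,.5,.6):
    b=np.arctan2(.016,.127)+th; X=stand(p,[[-.072-.128*np.sin(b),0,.045+.128*np.cos(b)]]);print("latch",th,X,[ct(n,proj(n,X)) for n in C])
for y in (-.16,-.17,-.18,-.19): 
    X=stand(p,[[0,y,.085],[0,y,.115]]);print(y,X[0],[ct(n,proj(n,X)) for n in C])
E
```

```text
0 [6.46951468e-01 9.09546338e-02 5.42443359e-04] [ 0.1 -0.2  0.2 -0.3  0.3  0.1 -0.6  0.4 -0.  -0.  -0.  -0. ]
1 [0.64893724 0.09162927 0.00366664] [-0.2 -0.6 -0.2 -1.1  0.2 -0.7 -0.7  0.  -1.  -1.1  0.5 -0.8]
0.95 [0.68399452 0.09175782 0.20228298] [[[217.0, 92.0], [219.0, 77.0]], [[564.0, 108.0], [563.0, 105.0]]]
1.1 [0.70174489 0.0918229  0.20394619] [[[219.0, 103.0], [220.0, 90.0]], [[564.0, 90.0], [563.0, 85.0]]]
1.25 [0.71954448 0.09188816 0.20293812] [[[219.0, 117.0], [221.0, 106.0]], [[565.0, 73.0], [563.0, 65.0]]]
1.4 [0.73699355 0.09195214 0.19928141] [[[220.0, 133.0], [222.0, 124.0]], [[565.0, 58.0], [564.0, 47.0]]]
latch 0.4 [[0.51274701 0.09112991 0.15574067]] [[[206.0, 17.0]], [[566.0, 284.0]]]
latch 0.5 [[0.50201215 0.09109055 0.14877901]] [[[206.0, 16.0]], [[566.0, 295.0]]]
latch 0.6 [[0.49202593 0.09105393 0.14078042]] [[[205.0, 16.0]], [[567.0, 306.0]]]
-0.16 [ 0.6495239  -0.06836965  0.085     ] [[[62.0, 143.0], [61.0, 124.0]], [[718.0, 170.0], [720.0, 163.0]]]
-0.17 [ 0.64956057 -0.07836958  0.085     ] [[[52.0, 143.0], [52.0, 124.0]], [[728.0, 170.0], [729.0, 163.0]]]
-0.18 [ 0.64959724 -0.08836952  0.085     ] [[[43.0, 142.0], [42.0, 123.0]], [[737.0, 170.0], [739.0, 163.0]]]
-0.19 [ 0.6496339  -0.09836945  0.085     ] [[[34.0, 142.0], [33.0, 123.0]], [[746.0, 170.0], [748.0, 163.0]]]
```

Top (567,295) shows the latch's handle leaning towards the robot (about 0.5 rad). Ring's handle is at top (565,100), about 0.95 rad open. The steel canister's far end is at top (737,170), stand y ≈ -0.18. The stand is at about (0.648, 0.0915) with yaw ≈ 0.

```bash
python3 -m pendant '[{"z":-4,"rz":-6.7,"claw":0},{"z":-4,"rz":-6.7,"claw":0},{"claw":0}]' 20; python3 -m pendant '[{"x":-3,"y":-4},{"x":-3,"y":-4},{"x":-3,"y":-4},{"x":-3,"y":-4},{"x":-3,"y":-4},{"x":-3,"y":-4},{"x":-3,"y":-4},{"x":-3,"y":-4},{"x":-3,"y":-4},{"x":-3,"y":-4}]'
```

```text
schema error: expected keys x, y, z, rx, ry, rz, claw
schema error: expected keys x, y, z, rx, ry, rz, claw
```

```bash
python3 -m pendant '[{"x":0,"y":0,"z":-4,"rx":0,"ry":0,"rz":-6.7,"claw":0},{"x":0,"y":0,"z":-4,"rx":0,"ry":0,"rz":-6.7,"claw":0},{"x":-3,"y":-4,"z":0,"rx":0,"ry":0,"rz":0,"claw":0},{"x":-3,"y":-4,"z":0,"rx":0,"ry":0,"rz":0,"claw":0},{"x":-3,"y":-4,"z":0,"rx":0,"ry":0,"rz":0,"claw":0},{"x":-3,"y":-4,"z":0,"rx":0,"ry":0,"rz":0,"claw":0},{"x":-3,"y":-4,"z":0,"rx":0,"ry":0,"rz":0,"claw":0},{"x":-3,"y":-4,"z":0,"rx":0,"ry":0,"rz":0,"claw":0},{"x":-3,"y":-4,"z":0,"rx":0,"ry":0,"rz":0,"claw":0},{"x":-3,"y":-4,"z":0,"rx":0,"ry":0,"rz":0,"claw":0}]' 20
```

```text
t: 1.1
tool_pos: [0.3688, 0.2164, 0.2999]
tool_rot: [-3.137, -0.001, -3.121]
wrist_force: [1.6, 0.9, 0.8]
grip_width: 0.0173
```

```bash
python3 -m pendant '[{"x":-3.5,"y":-4,"z":0,"rx":0,"ry":0,"rz":1,"claw":0},{"x":-3.5,"y":-4,"z":0,"rx":0,"ry":0,"rz":0,"claw":0},{"x":-3.5,"y":-4,"z":0,"rx":0,"ry":0,"rz":0,"claw":0},{"x":-3.5,"y":-4,"z":0,"rx":0,"ry":0,"rz":0,"claw":0},{"x":-3.5,"y":-4,"z":0,"rx":0,"ry":0,"rz":0,"claw":0},{"x":-3.5,"y":-4,"z":0,"rx":0,"ry":0,"rz":0,"claw":0},{"x":-3.5,"y":-4,"z":0,"rx":0,"ry":0,"rz":0,"claw":0},{"x":-3,"y":-4,"z":0,"rx":0,"ry":0,"rz":0,"claw":0},{"x":0,"y":-3,"z":3,"rx":0,"ry":0,"rz":0,"claw":0},{"x":0,"y":0,"z":3,"rx":0,"ry":0,"rz":0,"claw":0}]'
```

```text
t: 2.1
tool_pos: [0.6307, -0.1255, 0.2398]
tool_rot: [-3.136, 0.003, 3.138]
wrist_force: [-0.0, 0.8, 0.3]
grip_width: 0.0007
```

Take a picture here to check the finger against the canister while descending.

```bash
python3 -m pendant '[{"x":-1,"y":-0.5,"z":3,"rx":0,"ry":0,"rz":0,"claw":0},{"x":-0.7,"y":0,"z":3,"rx":0,"ry":0,"rz":0,"claw":0},{"x":0,"y":0,"z":3,"rx":0,"ry":0,"rz":0,"claw":0},{"x":0,"y":0,"z":3,"rx":0,"ry":0,"rz":0,"claw":0},{"x":0,"y":0,"z":3,"rx":0,"ry":0,"rz":0,"claw":0},{"x":0,"y":0,"z":0.8,"rx":0,"ry":0,"rz":0,"claw":0},{"x":0,"y":0,"z":0,"rx":0,"ry":0,"rz":0,"claw":0}]'
python3 - <<'E'
from station import imaging
import cv2, numpy as np
a=imaging.get_image("scene")["frame"][170:350,200:400,::-1]; b=imaging.get_image("top")["frame"][115:225,195:345,::-1]
a=cv2.resize(a,None,fx=2,fy=2,interpolation=cv2.INTER_CUBIC)
b=cv2.resize(b,None,fx=2.6,fy=2.6,interpolation=cv2.INTER_CUBIC)
c=np.zeros((a.shape[0],a.shape[1]+b.shape[1],3),np.uint8);c[:,:a.shape[1]]=a;c[:b.shape[0],a.shape[1]:]=b
cv2.imwrite("pics/crop2.png",c)
E
```

```text
t: 2.8
tool_pos: [0.6452, -0.1329, 0.0694]
tool_rot: [-3.139, -0.007, 3.135]
wrist_force: [-0.6, 0.1, 0.3]
grip_width: 0.0006
```

View pics/crop2.png

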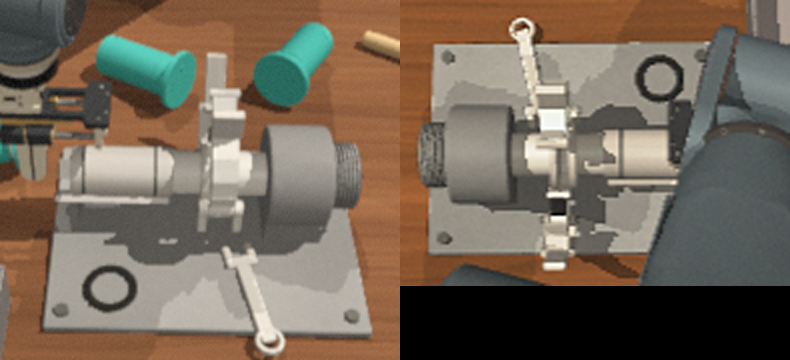

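The closed fingers, at scene crop (35,160), stand clear beyond the canister's far end at crop (65,175), in line with it.

```bash
python3 -m pendant '[{"x":0,"y":0,"z":-1,"rx":0,"ry":0,"rz":0,"claw":0},{"x":0,"y":0.2,"z":0,"rx":0,"ry":0,"rz":0,"claw":0},{"x":0,"y":0.2,"z":0,"rx":0,"ry":0,"rz":0,"claw":0},{"x":0,"y":0.2,"z":0,"rx":0,"ry":0,"rz":0,"claw":0},{"x":0,"y":0.2,"z":0,"rx":0,"ry":0,"rz":0,"claw":0},{"x":0,"y":0.2,"z":0,"rx":0,"ry":0,"rz":0,"claw":0},{"x":0,"y":0.2,"z":0,"rx":0,"ry":0,"rz":0,"claw":0}]'; python3 -m pendant '[{"x":0,"y":0.15,"z":0,"rx":0,"ry":0,"rz":0,"claw":0},{"x":0,"y":0.15,"z":0,"rx":0,"ry":0,"rz":0,"claw":0},{"x":0,"y":0.15,"z":0,"rx":0,"ry":0,"rz":0,"claw":0},{"x":0,"y":0.15,"z":0,"rx":0,"ry":0,"rz":0,"claw":0},{"x":0,"y":0.15,"z":0,"rx":0,"ry":0,"rz":0,"claw":0}]'
```

```text
t: 3.6
tool_pos: [0.6486, -0.1206, 0.0877]
tool_rot: [-3.136, 0.004, 3.135]
wrist_force: [0.1, -0.1, -0.1]
grip_width: 0.0006
t: 4.1
tool_pos: [0.6484, -0.1123, 0.0871]
tool_rot: [-3.136, 0.003, 3.135]
wrist_force: [-0.1, 0.4, 0.3]
grip_width: 0.0008
```

```bash
python3 -m pendant '[{"x":0,"y":0.15,"z":0,"rx":0,"ry":0,"rz":0,"claw":0},{"x":0,"y":0.15,"z":0,"rx":0,"ry":0,"rz":0,"claw":0},{"x":0,"y":0.15,"z":0,"rx":0,"ry":0,"rz":0,"claw":0},{"x":0,"y":0.15,"z":0,"rx":0,"ry":0,"rz":0,"claw":0}]'
```

```text
t: 4.5
tool_pos: [0.6484, -0.1057, 0.087]
tool_rot: [-3.136, 0.003, 3.135]
wrist_force: [-0.2, -0.5, -0.5]
grip_width: 0.0003
```

```bash
for i in 1 2; do :; done; python3 -m pendant '[{"x":0,"y":0,"z":0.5,"rx":0,"ry":0,"rz":0,"claw":0},{"x":0,"y":0.15,"z":0,"rx":0,"ry":0,"rz":0,"claw":0},{"x":0,"y":0.15,"z":0,"rx":0,"ry":0,"rz":0,"claw":0},{"x":0,"y":0.15,"z":0,"rx":0,"ry":0,"rz":0,"claw":0},{"x":0,"y":0.15,"z":0,"rx":0,"ry":0,"rz":0,"claw":0}]';  python3 -m pendant '[{"x":0,"y":0.15,"z":0,"rx":0,"ry":0,"rz":0,"claw":0},{"x":0,"y":0.15,"z":0,"rx":0,"ry":0,"rz":0,"claw":0},{"x":0,"y":0.15,"z":0,"rx":0,"ry":0,"rz":0,"claw":0}]'
```

```text
t: 5.0
tool_pos: [0.6487, -0.1013, 0.0819]
tool_rot: [-3.133, 0.004, 3.136]
wrist_force: [-0.3, -7.7, 1.4]
grip_width: 0.0002
t: 5.3
tool_pos: [0.6493, -0.1006, 0.083]
tool_rot: [-3.127, 0.006, 3.135]
wrist_force: [-1.6, -7.9, 1.3]
grip_width: -0.0
```

```bash
python3 -m pendant '[{"x":0,"y":0.2,"z":0.05,"rx":0,"ry":0,"rz":0,"claw":0},{"x":0,"y":0.2,"z":0,"rx":0,"ry":0,"rz":0,"claw":0},{"x":0,"y":0.2,"z":0,"rx":0,"ry":0,"rz":0,"claw":0},{"x":0,"y":0.2,"z":0,"rx":0,"ry":0,"rz":0,"claw":0}]';  python3 -m pendant '[{"x":0,"y":0.2,"z":0,"rx":0,"ry":0,"rz":0,"claw":0},{"x":0,"y":0.2,"z":0,"rx":0,"ry":0,"rz":0,"claw":0},{"x":0,"y":0.2,"z":0,"rx":0,"ry":0,"rz":0,"claw":0},{"x":0,"y":0.2,"z":0,"rx":0,"ry":0,"rz":0,"claw":0}]'
```

```text
t: 5.7
tool_pos: [0.6501, -0.0979, 0.0839]
tool_rot: [-3.119, 0.009, 3.135]
wrist_force: [-0.7, -8.1, 0.7]
grip_width: 0.0002
t: 6.1
tool_pos: [0.651, -0.095, 0.0853]
tool_rot: [-3.111, 0.012, 3.134]
wrist_force: [-0.5, -7.7, 0.6]
grip_width: 0.0004
```

```bash
python3 -m pendant '[{"x":0.03,"y":0.25,"z":0.1,"rx":0.5,"ry":0.1,"rz":0,"claw":0},{"x":0.03,"y":0.25,"z":0.1,"rx":0.5,"ry":0.1,"rz":0,"claw":0},{"x":0.03,"y":0.25,"z":0.1,"rx":0.5,"ry":0.1,"rz":0,"claw":0},{"x":0.03,"y":0.25,"z":0.1,"rx":0.5,"ry":0.1,"rz":0,"claw":0},{"x":0.03,"y":0.25,"z":0.1,"rx":0.5,"ry":0.1,"rz":0,"claw":0},{"x":0.03,"y":0.25,"z":0.1,"rx":0.5,"ry":0.1,"rz":0,"claw":0}]'
```

```text
t: 6.7
tool_pos: [0.6508, -0.0927, 0.0849]
tool_rot: [-3.039, 0.007, 3.133]
wrist_force: [-4.0, -13.8, 8.8]
grip_width: 0.0004
```

```bash
python3 -m pendant '[{"x":0.02,"y":0.25,"z":0.03,"rx":0.3,"ry":0.1,"rz":0,"claw":0},{"x":0.02,"y":0.25,"z":0.03,"rx":0.3,"ry":0.1,"rz":0,"claw":0},{"x":0.02,"y":0.25,"z":0.03,"rx":0.3,"ry":0.1,"rz":0,"claw":0},{"x":0.02,"y":0.25,"z":0.03,"rx":0.3,"ry":0.1,"rz":0,"claw":0},{"x":0.02,"y":0.25,"z":0.03,"rx":0.3,"ry":0.1,"rz":0,"claw":0},{"x":0.02,"y":0.25,"z":0.03,"rx":0.3,"ry":0.1,"rz":0,"claw":0}]'
```

```text
t: 7.3
tool_pos: [0.6508, -0.0922, 0.0865]
tool_rot: [-2.985, 0.0, 3.131]
wrist_force: [-2.7, -15.8, 3.6]
grip_width: 0.0004
```

```bash
python3 -m pendant '[{"x":0,"y":-0.8,"z":0,"rx":0,"ry":0,"rz":0,"claw":0},{"x":0,"y":0,"z":0.4,"rx":-4.4,"ry":0,"rz":0,"claw":0},{"x":0,"y":0,"z":0,"rx":-4.4,"ry":0,"rz":0,"claw":0},{"x":0.1,"y":0,"z":0,"rx":0,"ry":0,"rz":0,"claw":0}]'
```

```text
t: 7.7
tool_pos: [0.6502, -0.1013, 0.0844]
tool_rot: [3.14, 0.002, 3.131]
wrist_force: [-0.0, -0.3, 0.4]
grip_width: 0.0
```

```bash
python3 -m pendant '[{"x":0,"y":0.2,"z":0,"rx":0,"ry":0,"rz":0,"claw":0},{"x":0,"y":0.2,"z":0,"rx":0,"ry":0,"rz":0,"claw":0},{"x":0,"y":0.2,"z":0,"rx":0,"ry":0,"rz":0,"claw":0},{"x":0,"y":0.2,"z":0,"rx":0,"ry":0,"rz":0,"claw":0}]'; python3 -m pendant '[{"x":0,"y":0.25,"z":0,"rx":-0.2,"ry":0,"rz":0,"claw":0},{"x":0,"y":0.25,"z":0,"rx":-0.2,"ry":0,"rz":0,"claw":0},{"x":0,"y":0.25,"z":0,"rx":-0.2,"ry":0,"rz":0,"claw":0}]'; python3 -m pendant '[{"x":0,"y":0.25,"z":0.03,"rx":-0.2,"ry":0,"rz":0,"claw":0},{"x":0,"y":0.25,"z":0.03,"rx":-0.2,"ry":0,"rz":0,"claw":0},{"x":0,"y":0.25,"z":0.03,"rx":-0.2,"ry":0,"rz":0,"claw":0}]'
```

```text
t: 8.1
tool_pos: [0.65, -0.0921, 0.0843]
tool_rot: [-3.138, 0.001, 3.132]
wrist_force: [-0.7, 0.4, -1.4]
grip_width: 0.0007
t: 8.4
tool_pos: [0.6506, -0.0867, 0.0852]
tool_rot: [3.141, 0.003, 3.134]
wrist_force: [-1.4, -20.2, -2.4]
grip_width: 0.0005
t: 8.7
tool_pos: [0.6507, -0.0868, 0.0851]
tool_rot: [-3.14, 0.004, 3.135]
wrist_force: [-1.2, -16.1, 1.1]
grip_width: 0.0005
```

```bash
python3 -m pendant '[{"x":0,"y":0.3,"z":0,"rx":-0.2,"ry":0,"rz":0,"claw":0},{"x":0,"y":0.3,"z":0,"rx":-0.2,"ry":0,"rz":0,"claw":0},{"x":0,"y":0.3,"z":0,"rx":-0.2,"ry":0,"rz":0,"claw":0}]'; python3 -m pendant '[{"x":0,"y":-0.8,"z":0,"rx":0,"ry":0,"rz":0,"claw":0},{"x":0,"y":-1,"z":0,"rx":0,"ry":0,"rz":0,"claw":0},{"x":0,"y":-1,"z":0,"rx":0,"ry":0,"rz":0,"claw":0},{"x":0,"y":0,"z":-4,"rx":0,"ry":0,"rz":0,"claw":0},{"x":0,"y":0,"z":-4,"rx":0,"ry":0,"rz":0,"claw":0},{"x":0,"y":0,"z":-4,"rx":0,"ry":0,"rz":0,"claw":0},{"x":0,"y":0,"z":-4,"rx":0,"ry":0,"rz":0,"claw":0}]'
python3 - <<'E'
from station import imaging
import cv2, numpy as np
a=imaging.get_image("scene")["frame"][200:300,220:370,::-1]; b=imaging.get_image("top")["frame"][115:225,195:345,::-1]
a=cv2.resize(a,None,fx=2.6,fy=2.6,interpolation=cv2.INTER_CUBIC)
b=cv2.resize(b,None,fx=2.6,fy=2.6,interpolation=cv2.INTER_CUBIC)
c=np.zeros((b.shape[0],a.shape[1]+b.shape[1],3),np.uint8);c[:a.shape[0],:a.shape[1]]=a;c[:b.shape[0],a.shape[1]:]=b
cv2.imwrite("pics/crop3.png",c)
E
```

```text
t: 9.0
tool_pos: [0.6506, -0.0868, 0.0853]
tool_rot: [-3.137, 0.005, 3.136]
wrist_force: [-0.3, -18.8, -2.3]
grip_width: 0.0006
t: 9.7
tool_pos: [0.647, -0.1168, 0.244]
tool_rot: [-3.141, -0.007, 3.135]
wrist_force: [1.6, 0.1, -0.2]
grip_width: 0.0004
```

View pics/crop3.png

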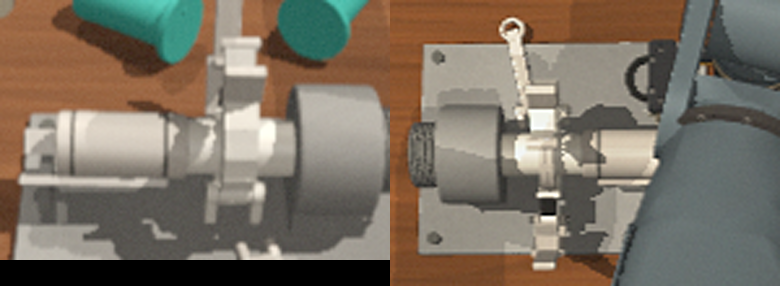

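The fingers stopped dead three times at y = -0.0868 against 16–20 N, and the picture shows the canister moved up to the ring; the flange stop is met. Next, the ring angle.

Run:
```python
from h import *
p=[.648,.0913,.002]
def rot(v,th): c,s=np.cos(th),np.sin(th); return np.array([v[0]*c+v[1]*s,-v[0]*s+v[1]*c])
for th in (.9,.95,1,1.05,1.1,1.2):
    u=np.array([-1,1])/2**.5; n=np.array([1,1])/2**.5
    pts=[]
    for d,k in ((91.5,-5),(91.5,5),(51.5,5),(73.5,0)):
        v=rot(np.array([-55,0])+d*u+k*n,th); pts.append([(55+v[0])/1e3,0,(85+v[1])/1e3])
    X=stand(p,pts); print(th,"handle",X[3].round(4),"top rows",proj("top",X)[:3,1].round(1),"scene rows",proj("scene",X)[:3,1].round(1))
a=cv2.imread("pics/top0.png");b=cv2.imread("pics/scene0.png")
print(a[130:175,253].sum(1)//3);print(b[205:250,314].sum(1)//3)
```

```text
0.9 handle [0.6772 0.0914 0.2011] top rows [153.5 150.3 155.9] scene rows [223.  226.5 238.1]
0.95 handle [0.6831 0.0914 0.2022] top rows [151.1 147.9 154.3] scene rows [224.7 228.4 239.3]
1 handle [0.6889 0.0914 0.2031] top rows [148.7 145.6 152.6] scene rows [226.6 230.5 240.5]
1.05 handle [0.6949 0.0914 0.2037] top rows [146.3 143.4 151. ] scene rows [228.6 232.6 241.9]
1.1 handle [0.7008 0.0914 0.2039] top rows [144.  141.2 149.4] scene rows [230.7 235.  243.4]
1.2 handle [0.7127 0.0914 0.2035] top rows [139.5 136.9 146.3] scene rows [235.5 240.  246.6]
[ 79  55 173 164 161 163 156 160 143 141 140 141 141 141 143 151 160 135
 220 221 218 129 127 125 127 123 113 248 241 238 239 239 241 242 247 166
 162 157 187 218 230 187 195 236 234]
[111 109 105 106 103 100 101 101 113 175 219 207 188 184 205 205 205 207
 207 206 215 226 225 209 147 113 113 111 115 113 112 109 113 111 126 146
 188 224 229 228 228 226 225 225 214]
```

Run:
```python
import cv2, numpy as np
a=cv2.imread("pics/scene0.png")[190:290,285:345]; b=cv2.imread("pics/top0.png")[125:225,235:275]
f=lambda i:cv2.resize(i,None,fx=6,fy=6,interpolation=cv2.INTER_NEAREST)
cv2.imwrite("pics/crop4.png",np.hstack([f(a),f(b)]))
```

```text
(no output)
```

View pics/crop4.png

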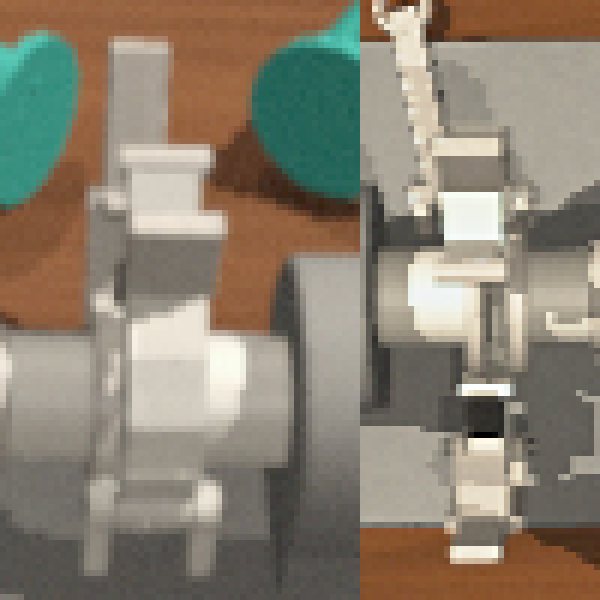

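The handle is the lower tab in the scene (edge rows 226–229, face down to 239) and in the top view (edge rows 148–151): ring ≈ 0.96 rad, handle point ≈ (0.684, 0.0914, 0.202). The other tab is the free end's lug.

```bash
python3 -m pendant '[{"x":0,"y":0,"z":-3,"rx":0,"ry":0.4,"rz":0,"claw":6.5},{"x":0,"y":0,"z":-3,"rx":0,"ry":0,"rz":0,"claw":6.5},{"x":-0.8,"y":4.2,"z":0,"rx":0,"ry":0,"rz":0,"claw":6.5},{"x":-0.8,"y":4.2,"z":0,"rx":0,"ry":0,"rz":0,"claw":6.5},{"x":-0.8,"y":4.2,"z":0,"rx":0,"ry":0,"rz":0,"claw":6.5},{"x":-0.8,"y":4.2,"z":0,"rx":0,"ry":0,"rz":0,"claw":6.5},{"x":-0.5,"y":4,"z":0,"rx":0,"ry":0,"rz":0,"claw":6.5},{"x":0,"y":0,"z":0,"rx":0,"ry":0,"rz":0,"claw":6.5}]'
```

```text
t: 10.6
tool_pos: [0.6889, 0.095, 0.3074]
tool_rot: [-3.14, -0.006, 3.132]
wrist_force: [-0.4, -0.1, 0.5]
grip_width: 0.0596
```

```bash
python3 -m pendant '[{"x":0.4,"y":-0.4,"z":2,"rx":0,"ry":0,"rz":0.4,"claw":6.5},{"x":0,"y":0,"z":2,"rx":0,"ry":0,"rz":0,"claw":6.5},{"x":0,"y":0,"z":2,"rx":0,"ry":0,"rz":0,"claw":6.5},{"x":0,"y":0,"z":2,"rx":0,"ry":0,"rz":0,"claw":6.5},{"x":0,"y":0,"z":1.5,"rx":0,"ry":0,"rz":0,"claw":6.5},{"x":0,"y":0,"z":1.5,"rx":0,"ry":0,"rz":0,"claw":6.5},{"x":0,"y":0,"z":0.8,"rx":0,"ry":0,"rz":0,"claw":6.5},{"x":0,"y":0,"z":0,"rx":0,"ry":0,"rz":0,"claw":6.5}]'
python3 - <<'E'
from station import imaging
import cv2, numpy as np
a=imaging.get_image("scene")["frame"][180:280,255:365,::-1]; b=imaging.get_image("top")["frame"][115:225,205:315,::-1]
f=lambda i:cv2.resize(i,(390,390),interpolation=cv2.INTER_CUBIC)
cv2.imwrite("pics/crop5.png",np.hstack([f(a),f(b)]))
E
```

```text
t: 11.4
tool_pos: [0.683, 0.0865, 0.1807]
tool_rot: [-3.141, -0.011, 3.126]
wrist_force: [0.4, 0.1, 1.2]
grip_width: 0.065
```

View pics/crop5.png

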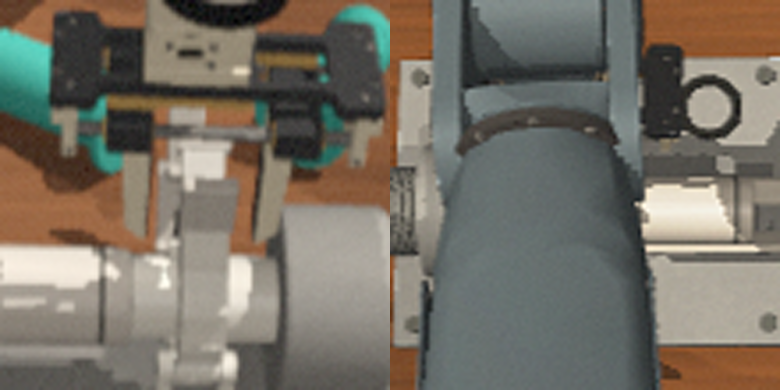

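Fingers (crop x 135 and 270) straddle the handle (crop 185–238), a few mm off centre; shifting and closing.

```bash
python3 -m pendant '[{"x":0,"y":0.45,"z":-0.2,"rx":0,"ry":0,"rz":-0.5,"claw":6.5},{"x":0,"y":0,"z":0,"rx":0,"ry":0,"rz":0,"claw":2.5},{"x":0,"y":0,"z":0,"rx":0,"ry":0,"rz":0,"claw":2.5},{"x":0,"y":0,"z":0,"rx":0,"ry":0,"rz":0,"claw":2.5},{"x":0,"y":0,"z":0,"rx":0,"ry":0,"rz":0,"claw":2.5},{"x":0,"y":0,"z":0,"rx":0,"ry":0,"rz":0,"claw":2.5},{"x":0,"y":0,"z":0,"rx":0,"ry":0,"rz":0,"claw":2.5}]' 12
python3 - <<'E'
import numpy as np
p=None
for th in np.arange(.96,-.05,-.06):
    f=.4523+th; x=.703-.119*np.cos(f); z=.066+.119*np.sin(f)
    print(round(th,2),round(x,4),round(z,4),p is not None and ((p[0]-x)*100,(p[1]-z)*100)); p=(x,z)
E
```

```text
t: 12.2
tool_pos: [0.6849, 0.0907, 0.1876]
tool_rot: [-3.14, -0.004, 3.135]
wrist_force: [-0.2, 2.2, -0.2]
grip_width: 0.034
0.96 0.6842 0.1835 False
0.9 0.6772 0.1822 (np.float64(0.7012477961102936), np.float64(0.1337707292419582))
0.84 0.6703 0.1804 (np.float64(0.691964499830644), np.float64(0.17557964154650552))
0.78 0.6635 0.1782 (np.float64(0.6801908785835975), np.float64(0.21675665674473765))
0.72 0.6568 0.1757 (np.float64(0.6659693046916382), np.float64(0.2571535820477977))
0.66 0.6503 0.1727 (np.float64(0.6493509604633463), np.float64(0.29662503214801794))
0.6 0.644 0.1694 (np.float64(0.6303956539922551), np.float64(0.33502895244911235))
0.54 0.6379 0.1656 (np.float64(0.6091716039124173), np.float64(0.3722271303092328))
0.48 0.6321 0.1616 (np.float64(0.5857551938848848), np.float64(0.4080856924573051))
0.42 0.6265 0.1571 (np.float64(0.5602306976990601), np.float64(0.4424755867921959))
0.36 0.6211 0.1524 (np.float64(0.5326899759780845), np.float64(0.4752730468309263))
0.3 0.6161 0.1473 (np.float64(0.5032321455797129), np.float64(0.5063600371343652))
0.24 0.6114 0.142 (np.float64(0.47196322288276527), np.float64(0.5356246781073409))
0.18 0.607 0.1363 (np.float64(0.4389957422425539), np.float64(0.5629616486443667))
0.12 0.603 0.1304 (np.float64(0.4044483509887842), np.float64(0.5882725651719017))
0.06 0.5993 0.1243 (np.float64(0.36844538242325475), np.float64(0.6114663357229544))
-0.0 0.596 0.118 (np.float64(0.3311164083542817), np.float64(0.6324594877698014))
```

Width 34 mm: the handle is held. Swinging down along the arc.

```bash
python3 -m pendant '[{"x":0.7,"y":0,"z":0.13,"rx":0,"ry":0,"rz":0,"claw":2.5},{"x":0.7,"y":0,"z":0.18,"rx":0,"ry":0,"rz":0,"claw":2.5},{"x":0.7,"y":0,"z":0.22,"rx":0,"ry":0,"rz":0,"claw":2.5},{"x":0.67,"y":0,"z":0.26,"rx":0,"ry":0,"rz":0,"claw":2.5},{"x":0.65,"y":0,"z":0.3,"rx":0,"ry":0,"rz":0,"claw":2.5}]'
```

```text
t: 12.7
tool_pos: [0.6491, 0.0906, 0.1768]
tool_rot: [-3.139, -0.0, 3.135]
wrist_force: [1.0, -1.6, -0.1]
grip_width: 0.0339
```

```bash
python3 -m pendant '[{"x":0.65,"y":0,"z":0.34,"rx":0,"ry":0,"rz":0,"claw":2.5},{"x":0.63,"y":0,"z":0.38,"rx":0,"ry":0,"rz":0,"claw":2.5},{"x":0.6,"y":0,"z":0.42,"rx":0,"ry":0,"rz":0,"claw":2.5},{"x":0.57,"y":0,"z":0.45,"rx":0,"ry":0,"rz":0,"claw":2.5},{"x":0.54,"y":0,"z":0.48,"rx":0,"ry":0,"rz":0,"claw":2.5}]'
```

```text
t: 13.2
tool_pos: [0.6157, 0.0904, 0.1543]
tool_rot: [-3.139, -0.001, 3.135]
wrist_force: [1.5, -2.3, -0.9]
grip_width: 0.0339
```

```bash
python3 -m pendant '[{"x":0.35,"y":0,"z":0.36,"rx":0,"ry":0,"rz":0,"claw":2.5},{"x":0.34,"y":0,"z":0.37,"rx":0,"ry":0,"rz":0,"claw":2.5},{"x":0.32,"y":0,"z":0.38,"rx":0,"ry":0,"rz":0,"claw":2.5},{"x":0.31,"y":0,"z":0.4,"rx":0,"ry":0,"rz":0,"claw":2.5}]'; python3 -m pendant '[{"x":0.2,"y":0,"z":0.28,"rx":0,"ry":0,"rz":0,"claw":2.5},{"x":0.2,"y":0,"z":0.28,"rx":0,"ry":0,"rz":0,"claw":2.5}]'
```

```text
t: 13.6
tool_pos: [0.6007, 0.0903, 0.1374]
tool_rot: [-3.139, -0.003, 3.135]
wrist_force: [1.3, -2.8, -1.2]
grip_width: 0.034
t: 13.8
tool_pos: [0.5962, 0.0903, 0.131]
tool_rot: [-3.138, -0.003, 3.135]
wrist_force: [0.8, -3.8, -0.7]
grip_width: 0.0339
```

```bash
python3 -m pendant '[{"x":0.1,"y":0,"z":0.2,"rx":0,"ry":0,"rz":0,"claw":2.5},{"x":0.1,"y":0,"z":0.2,"rx":0,"ry":0,"rz":0,"claw":2.5}]'; python3 -m pendant '[{"x":0.08,"y":0,"z":0.15,"rx":0,"ry":0,"rz":0,"claw":2.5},{"x":0.08,"y":0,"z":0.15,"rx":0,"ry":0,"rz":0,"claw":2.5},{"x":0,"y":0,"z":0,"rx":0,"ry":0,"rz":0,"claw":2.5}]'
```

```text
t: 14.0
tool_pos: [0.5934, 0.0903, 0.1265]
tool_rot: [-3.138, -0.005, 3.135]
wrist_force: [-0.9, -3.0, 1.1]
grip_width: 0.0338
t: 14.3
tool_pos: [0.5918, 0.0903, 0.1235]
tool_rot: [-3.138, -0.004, 3.135]
wrist_force: [-2.1, -3.2, 1.4]
grip_width: 0.0343
```

```bash
for k in 1; do python3 -m pendant '[{"x":0.05,"y":0,"z":0.12,"rx":0,"ry":0,"rz":0,"claw":2.5},{"x":0.05,"y":0,"z":0.12,"rx":0,"ry":0,"rz":0,"claw":2.5},{"x":0,"y":0,"z":0,"rx":0,"ry":0,"rz":0,"claw":2.5}]'; done;  python3 -m pendant '[{"x":0.05,"y":0,"z":0.12,"rx":0,"ry":0,"rz":0,"claw":2.5},{"x":0.05,"y":0,"z":0.12,"rx":0,"ry":0,"rz":0,"claw":2.5},{"x":0,"y":0,"z":0,"rx":0,"ry":0,"rz":0,"claw":2.5}]'
```

```text
t: 14.6
tool_pos: [0.5911, 0.0902, 0.1221]
tool_rot: [-3.138, -0.003, 3.136]
wrist_force: [-1.2, -2.8, 3.9]
grip_width: 0.0341
t: 14.9
tool_pos: [0.5907, 0.0902, 0.1212]
tool_rot: [-3.138, -0.001, 3.136]
wrist_force: [-2.0, -2.0, 4.7]
grip_width: 0.0336
```

Pad's springiness felt (up to 4.7 N). Release, rise, and back off towards the latch's outer side.

```bash
python3 -m pendant '[{"x":0,"y":0,"z":0,"rx":0,"ry":0,"rz":0,"claw":6.5},{"x":0,"y":0.1,"z":0,"rx":0,"ry":0,"rz":0,"claw":6.5},{"x":0,"y":0,"z":0,"rx":0,"ry":0,"rz":0,"claw":6.5},{"x":0,"y":0,"z":-3,"rx":0,"ry":0,"rz":0,"claw":6.5},{"x":0,"y":0,"z":-4,"rx":0,"ry":0,"rz":0,"claw":6.5},{"x":0,"y":0,"z":-4,"rx":0,"ry":0,"rz":0,"claw":6.5},{"x":4,"y":0,"z":0,"rx":0,"ry":0,"rz":0,"claw":0},{"x":4,"y":0,"z":0,"rx":0,"ry":0,"rz":0,"claw":0},{"x":4,"y":0,"z":0,"rx":0,"ry":0,"rz":0,"claw":0},{"x":4,"y":0,"z":0,"rx":0,"ry":0,"rz":0,"claw":0}]'
python3 - <<'E'
from station import imaging
import cv2, numpy as np
A=imaging.get_image("scene")["frame"][:,:,::-1]; B=imaging.get_image("top")["frame"][:,:,::-1]
cv2.imwrite("pics/s6.png",A);cv2.imwrite("pics/t6.png",B)
f=lambda i:cv2.resize(i,(396,396),interpolation=cv2.INTER_CUBIC)
cv2.imwrite("pics/crop6.png",np.hstack([f(A[190:290,265:365]),f(B[125:225,205:305])]))
E
```

```text
t: 15.9
tool_pos: [0.4292, 0.0944, 0.2336]
tool_rot: [-3.141, 0.0, 3.135]
wrist_force: [0.0, -0.2, -0.2]
grip_width: 0.0377
```

View pics/crop6.png

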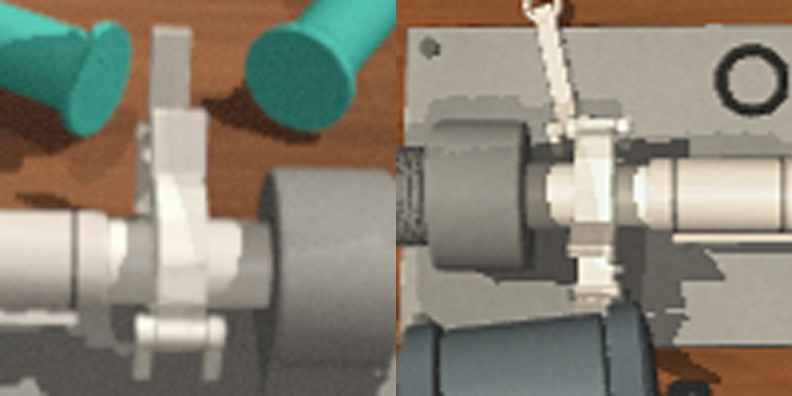

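The ring is down on both flanges (handle at scene crop (180,140)), and the latch still leans towards the robot (tip at crop (172,30)). Now the latch.

```bash
python3 -m pendant '[{"x":0,"y":-0.3,"z":3,"rx":0,"ry":0,"rz":0,"claw":0},{"x":0,"y":0,"z":3,"rx":0,"ry":0,"rz":0,"claw":0},{"x":0,"y":0,"z":2.8,"rx":0,"ry":0,"rz":0,"claw":0},{"x":-1,"y":0,"z":0,"rx":0,"ry":0,"rz":0,"claw":0},{"x":-1,"y":0,"z":0,"rx":0,"ry":0,"rz":0,"claw":0},{"x":-0.8,"y":0,"z":0,"rx":0,"ry":0,"rz":0,"claw":0},{"x":0,"y":0,"z":0,"rx":0,"ry":0,"rz":0,"claw":0}]'; python3 -m pendant '[{"x":-0.4,"y":0,"z":0,"rx":0,"ry":0,"rz":0,"claw":0},{"x":-0.4,"y":0,"z":0,"rx":0,"ry":0,"rz":0,"claw":0},{"x":-0.4,"y":0,"z":0,"rx":0,"ry":0,"rz":0,"claw":0},{"x":-0.4,"y":0,"z":0,"rx":0,"ry":0,"rz":0,"claw":0},{"x":-0.4,"y":0,"z":0,"rx":0,"ry":0,"rz":0,"claw":0}]'
```

```text
t: 16.7
tool_pos: [0.4618, 0.0924, 0.1476]
tool_rot: [3.14, 0.008, 3.136]
wrist_force: [0.4, 0.7, 0.3]
grip_width: 0.0006
t: 17.2
tool_pos: [0.4842, 0.0924, 0.1499]
tool_rot: [3.14, 0.011, 3.136]
wrist_force: [0.3, 0.0, -0.1]
grip_width: 0.0003
```

```bash
python3 -m pendant '[{"x":0.3,"y":-0.1,"z":1.2,"rx":0,"ry":-0.5,"rz":0,"claw":0},{"x":0,"y":0,"z":0.3,"rx":0,"ry":0,"rz":0,"claw":0},{"x":-0.3,"y":0,"z":0,"rx":0,"ry":0,"rz":0,"claw":0},{"x":-0.3,"y":0,"z":0,"rx":0,"ry":0,"rz":0,"claw":0},{"x":-0.3,"y":0,"z":0,"rx":0,"ry":0,"rz":0,"claw":0},{"x":-0.3,"y":0,"z":0,"rx":0,"ry":0,"rz":0,"claw":0},{"x":-0.3,"y":0,"z":0,"rx":0,"ry":0,"rz":0,"claw":0}]'; python3 -m pendant '[{"x":-0.3,"y":0,"z":0,"rx":0,"ry":0,"rz":0,"claw":0},{"x":-0.3,"y":0,"z":0,"rx":0,"ry":0,"rz":0,"claw":0},{"x":-0.3,"y":0,"z":0,"rx":0,"ry":0,"rz":0,"claw":0},{"x":-0.3,"y":0,"z":0,"rx":0,"ry":0,"rz":0,"claw":0}]'
```

```text
t: 17.9
tool_pos: [0.4984, 0.0915, 0.1361]
tool_rot: [3.14, 0.019, 3.136]
wrist_force: [-3.4, -0.4, 2.4]
grip_width: 0.0003
t: 18.3
tool_pos: [0.5116, 0.0915, 0.1366]
tool_rot: [3.14, 0.019, 3.136]
wrist_force: [-6.9, -1.0, 5.2]
grip_width: 0.0007
```

```bash
python3 -m pendant '[{"x":-0.35,"y":0,"z":0,"rx":0,"ry":0,"rz":0,"claw":0},{"x":-0.35,"y":0,"z":0,"rx":0,"ry":0,"rz":0,"claw":0},{"x":-0.35,"y":0,"z":0,"rx":0,"ry":0,"rz":0,"claw":0},{"x":-0.35,"y":0,"z":0,"rx":0,"ry":0,"rz":0,"claw":0}]'; python3 -m pendant '[{"x":-0.35,"y":0,"z":0,"rx":0,"ry":0,"rz":0,"claw":0},{"x":-0.35,"y":0,"z":0,"rx":0,"ry":0,"rz":0,"claw":0},{"x":-0.35,"y":0,"z":0,"rx":0,"ry":0,"rz":0,"claw":0},{"x":-0.35,"y":0,"z":0,"rx":0,"ry":0,"rz":0,"claw":0}]'
```

```text
t: 18.7
tool_pos: [0.5205, 0.0915, 0.1364]
tool_rot: [3.14, 0.004, 3.137]
wrist_force: [-13.5, -0.5, 10.2]
grip_width: 0.0004
t: 19.1
tool_pos: [0.5311, 0.0917, 0.1365]
tool_rot: [3.14, -0.006, 3.137]
wrist_force: [-3.8, 0.1, 3.8]
grip_width: 0.0007
```

```bash
python3 -m pendant '[{"x":-0.3,"y":0,"z":0,"rx":0,"ry":0,"rz":0,"claw":0},{"x":-0.3,"y":0,"z":0,"rx":0,"ry":0,"rz":0,"claw":0},{"x":-0.3,"y":0,"z":0,"rx":0,"ry":0,"rz":0,"claw":0},{"x":-0.3,"y":0,"z":0,"rx":0,"ry":0,"rz":0,"claw":0}]'; python3 -m pendant '[{"x":-0.3,"y":0,"z":0,"rx":0,"ry":0,"rz":0,"claw":0},{"x":-0.3,"y":0,"z":0,"rx":0,"ry":0,"rz":0,"claw":0},{"x":-0.3,"y":0,"z":0,"rx":0,"ry":0,"rz":0,"claw":0}]'
```

```text
t: 19.5
tool_pos: [0.5436, 0.0916, 0.1364]
tool_rot: [3.14, -0.008, 3.137]
wrist_force: [-7.8, 0.5, 4.9]
grip_width: 0.0007
t: 19.8
tool_pos: [0.5443, 0.0917, 0.1365]
tool_rot: [3.141, -0.031, 3.138]
wrist_force: [-23.5, -0.8, 20.4]
grip_width: 0.0007
```

```bash
python3 -m pendant '[{"x":-0.35,"y":0,"z":0,"rx":0,"ry":0.5,"rz":0,"claw":0},{"x":-0.35,"y":0,"z":0,"rx":0,"ry":0.5,"rz":0,"claw":0}]'; python3 -m pendant '[{"x":2,"y":0,"z":0,"rx":0,"ry":0,"rz":0,"claw":0},{"x":4,"y":0,"z":0,"rx":0,"ry":0,"rz":0,"claw":0},{"x":4,"y":0,"z":-2,"rx":0,"ry":0,"rz":0,"claw":0},{"x":4,"y":0,"z":-4,"rx":0,"ry":0,"rz":0,"claw":0},{"x":2,"y":0,"z":-4,"rx":0,"ry":0,"rz":0,"claw":0},{"x":2,"y":0,"z":-4,"rx":0,"ry":0,"rz":0,"claw":0},{"x":0,"y":4.5,"z":-1,"rx":0,"ry":0,"rz":0,"claw":0},{"x":0,"y":4.5,"z":0,"rx":0,"ry":0,"rz":0,"claw":0},{"x":0,"y":4.5,"z":0,"rx":0,"ry":0,"rz":0,"claw":0},{"x":0,"y":4.5,"z":0,"rx":0,"ry":0,"rz":0,"claw":0}]'
python3 - <<'E'
from station import imaging
import cv2, numpy as np
from h import *
A=imaging.get_image("scene")["frame"][:,:,::-1]; B=imaging.get_image("top")["frame"][:,:,::-1]
f=lambda i:cv2.resize(i,(396,396),interpolation=cv2.INTER_CUBIC)
cv2.imwrite("pics/t7.png",B);cv2.imwrite("pics/s7.png",A)
cv2.imwrite("pics/crop7.png",np.hstack([f(A[190:290,265:365]),f(B[125:225,205:305])]))
for th in (0,.05,.1,.2,.5):
    b=np.arctan2(.016,.127)+th; q=proj("top",stand([.648,.0913,.002],[[-.072-.128*np.sin(b),0,.045+.128*np.cos(b)]]));q2=proj("scene",stand([.648,.0913,.002],[[-.072-.128*np.sin(b),0,.045+.128*np.cos(b)]]))
    print(th,(q-[205,125])*3.96+[396,0],(q2-[265,190])*3.96)
E
```

```text
t: 20.0
tool_pos: [0.5442, 0.0917, 0.1368]
tool_rot: [-3.141, -0.067, 3.138]
wrist_force: [-26.2, -0.6, 23.5]
grip_width: 0.0007
t: 21.0
tool_pos: [0.3802, 0.275, 0.3021]
tool_rot: [3.138, -0.049, 3.128]
wrist_force: [1.0, -0.4, 1.1]
grip_width: 0.0001
0 [[587.96997944 281.17365584]] [[178.56703854  60.19922312]]
0.05 [[587.97112034 289.82451083]] [[177.99383975  54.69700982]]
0.1 [[588.00271979 298.484227  ]] [[177.39338338  49.69434817]]
0.2 [[588.15669278 315.71688946]] [[176.11942143  41.21352254]]
0.5 [[589.31255327 364.74112078]] [[171.87145556  28.10215975]]
```

View pics/crop7.png

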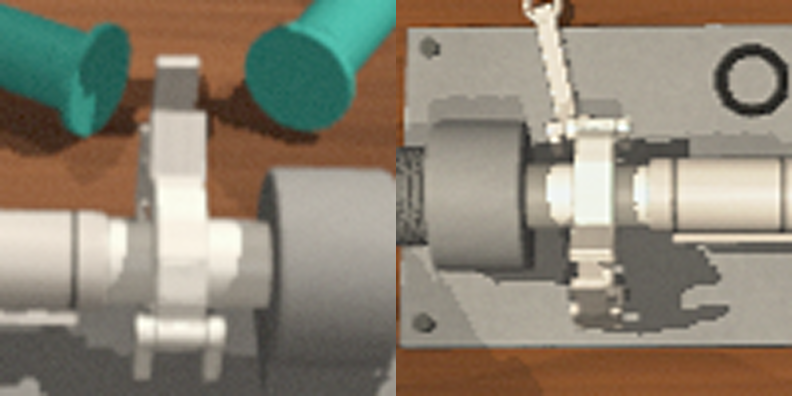

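The picture shows the latch upright: its edge is at scene crop (178,60), where 0 rad is predicted at (178.6,60). It is at the top view's (590,286), where 0 to 0.03 is predicted. The ring is seated and the bystanders beside it are in place. Handing in.

```bash
python3 -m pendant '[{"x":0,"y":0,"z":0,"rx":0,"ry":0,"rz":0,"claw":0},{"x":0,"y":0,"z":0,"rx":0,"ry":0,"rz":0,"claw":0},{"x":0,"y":0,"z":0,"rx":0,"ry":0,"rz":0,"claw":0}]'; python3 -c "
from station import workorder; print(workorder.job_done())"
```

```text
t: 21.4
tool_pos: [0.3808, 0.2766, 0.3011]
tool_rot: [3.137, -0.049, 3.133]
wrist_force: [-0.2, -0.4, -0.2]
grip_width: 0.0005
the job is handed in; nothing more can be done
None
```

The canister is fitted to the blower, the ring is shut and the latch is home. I handed the job in at 21.4 s; it gives no verdict.

- **Canister:** I pushed the steel canister about 14 mm along the rail. It stopped dead three times at the same place, under 16–20 N. Partway along I had tilted the tool the wrong way (about 9°), so I backed off, straightened it and pushed again.
- **Ring:** I pinched the handle (34 mm between the pads) and swung the ring from about 0.96 rad down onto its springy pad. The pad pushed back with about 5 N, and the latch was still leaning back at about 0.5 rad.
- **Latch:** I pushed the hook over until it met a rigid stop and stopped moving. The push was 24–26 N along the bench (about 35 N in all at the wrist). That is above the gentle 25 N, but it was on the latch's own stop and not on the flanges.

**Last checks:** the scene camera puts the latch edge at 0 rad, and the top camera reads about 0.03 rad, which is within its pixel error. The ring looked seated and the robot was clear, reading under 1 N. The spanner and gasket look unmoved. I did not look again at the jar, tin, block, hammer and driver, but the arm never went low near them. The ring's final angle and the flange gap were not measured directly.

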